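# Drain the oiled handpiece and hang it up

## Robot

A 6-joint arm with a two-finger parallel gripper is mounted at the origin on a cart in front of the work surface, level with it; the furniture and walls round the work are solid. World frame = base frame: x ahead of the robot, y to its left, z up, the work surface at z = 0. Lengths are in m, angles in degrees, forces in N, time in s.
With the tool pointing down it reaches from about 0.3 to 0.75 m from the base axis. Payload 8.5 kg.
Tool frame: the origin (TCP) lies at the very end of the fingers, on their centre line; the grasp point (between the pads) lies 19 mm behind it (env.tcp_to_grasp is the distance from the TCP to the grasp point, in m); z points along the fingers, y is the line along which they close (so a half turn about z gives the same grasp; the last joint's range is limited). The gripper opens to 85 mm and grips with 20 to 120 N. Pads are 22 mm wide; open, the fingers measure 114 mm over their backs; the gripper's body (76 mm by 85 mm) begins 54 mm behind the grasp point. The pads swing forward as they close: fully open they stand 13 mm farther back than shut.
Start: joints at [61.404, 21.807, 74.336, -0, 83.858, -12.336], TCP at [0.154, 0.528, 0.231] pointing down, gripper open.
Joint ranges: [-178.18, 178.18], [-50.72, 133.34], [12.68, 142.11], [-81.47, 261.47], [9.98, 163.14], [-165.26, 165.26]. Speed limits (degrees/s): [136.94, 136.94, 180, 180, 180, 180].

## Interface

Orientations are given as a 3x3 rotation matrix whose columns are the frame's x, y, z axes.
In Python, from rig import status, get_image, env gives the robot as it stands.
- The arm moves only by the shell command python3 -m handwheel 'ROWS' [FORCE]. ROWS is text: rows parted by semicolons, each of 7 numbers parted by spaces: the shift along the world's x, y, z in cm, then the turn, a rotation vector about the world's x, y, z in degrees, then the opening, from 0 (shut) to 1 (fully open). In form: dx dy dz wx wy wz gripper; .... A call has 1 to 8 rows; each row is the pose to reach, as a shift and turn from the pose commanded when the call began; what a row does not reach only later rows make up. A row lasts 1/12 s, in which the tool goes at most 41.7 mm and 7.16 degrees, less where a joint would pass 70% of its speed; a pose out of reach is approached as far as the arm can. A call with a gripper value outside its range is refused whole. The fingers move at their own pace and stop on an object; FORCE is the grip in N (left out, the last holds). Time passes only in rows, so rows that repeat a pose let the fingers close. It gives the time, the measured TCP pose, the force, the opening and the grip force at its end, in the units of the state.
- status.observe(): the state, without advancing time (a new reading comes with each control period).
- get_image(name): name is "scene" or "top" or "wrist"; returns a dict with "color" (384x512x3 uint8, red, green, blue), "vertical_fov" (degrees; the focal length in pixels is half the picture's height over the tangent of half this angle, whatever the lens; pixels are square), "cx", "cy" (the principal point, pixels), "xyz" and "orientation" of the camera in the world. Camera axes: x right, y down, z forward; pixel columns grow to the right and rows downward; lengths in m; the calibration is good to about 2 mm. The wrist camera is an equidistant fisheye: a pixel r from the principal point sees the ray r / f radians off the axis. A picture is of the moment at which its call begins. There is no depth.
- env.close_job(): hands the job in; it is judged then, once.
The state is a dict: "time_s": time; "q": joint angles; "qvel": joint speeds; "joint_efforts": joint torques, N m; "position": TCP position; "tool_rot": TCP orientation; "ft_force": force on the tool from outside, world axes, zero at the start; "wrist_torque": the same for the moment, N m; "grip_width": finger opening in m; "gripper_force": force on a finger pad.
Only numpy, scipy, OpenCV 4.12 (cv2) and the standard library are available. Lean on these libraries where they do the work, as an engineer would, in place of code of your own. Each camera call takes 0.05 s, during which the arm holds its last target. There are 200 camera calls.

## Task

The freshly oiled green-collared handpiece lies on its sloping rest. Stand it nose down in the blue drain cup and let go of it for a moment so that it stands there by itself, then take it by its rear end and hang it in the white fork of the hanger: bring it in through the fork's open side and lower its green collar fully home inside the raised rim, hanging straight, and let go. Leave the felt wheel, the wax block and the white cast where they are.

Things in the scene. Friction and masses are not known exactly. Their poses are not given: they have to be found in the camera images.
- green_handpiece: Loose straight round handpiece, steel, green collar, 172 mm long, about 0.2 kg. Origin: nose tip; z runs along its axis to the rear. Diameters by distance from the tip: nose cone 10 to 24 mm (0-34), barrel 24 (34-82), neck 15 (88-112), collar 32 (112-120), ribbed rear stub 19 (120-172). At the start its axis slopes 45 degrees, nose low; fingers fit beside the barrel from 40 to 82.
- handpiece_collar (a point): Centre of the flat underside of the handpiece's green collar, on its axis, 112 mm from the nose tip (axes as the handpiece's).
- handpiece_rear (a point): Centre of the handpiece's rear end face, on its axis, 172 mm from the nose tip.
- sloping_rest: Fixed black rest, base 130 x 64 x 6 mm, two saddles on legs. Origin: on the table, straight below the point of the lying handpiece's axis that is 60 mm from its nose tip and 56 mm above the table. The handpiece rises along the rest's +x, which points roughly away from the robot; its collar is caught on the upper saddle. It lifts out straight upwards.
- drain_cup: Fixed blue conical cup on a dark round foot 76 mm across, 43 mm high. Origin: on the table, on its axis. Its bore matches the nose cone: 23 mm wide at the mouth, 9 mm at the bottom (12 mm above the table), wall 4 mm. A seated handpiece stands upright, nose tip about 13 to 14 mm above the table.
- hanger: Fixed hanger: grey base 125 x 84 x 8 mm, steel column 66 mm along its +x, level white fork plate 6 mm thick, top 142 mm above the table; nothing higher than 150 mm. Origin: on the table below the seat's centre. The fork's slot, 21 mm wide, runs along x and is open at -x: the neck enters it moving along the hanger's +x.
- hanger_seat (a point): Centre of the seat on the fork plate's top face, 142 mm above the table; the centre of the collar's underside comes here. A rim 8 mm high, inner diameter 38 mm, outer 46 mm, surrounds it, broken only by the slot. The collar passes in above the rim, the barrel below the plate, then the collar is lowered inside the rim on to the plate.
- hanger_mouth (a point): Point in line with the fork's slot, 60 mm out from the seat's centre on the open side, level with the plate's top.
- felt_wheel: Loose bystander: cream felt wheel lying flat, 48 mm across, 12 mm high; origin under its centre.
- wax_block: Loose bystander: yellow wax block, 30 x 62 x 19 mm; origin under its centre.
- cast_upper: Loose bystander: white plaster cast with teeth, 57 x 68 x 30 mm; origin under its centre.

How it is judged:
By the outcome, as a careful person would: the job done as asked, in the order asked, and still so for the second after the job is handed in, with the robot touching nothing.
It also fails if it takes over 69 s, if anything falls off the work surface, if the arm or the gripper's body presses on something with over 40 N, if the wrist force passes 120 N, or if a joint passes its speed limit or range.

## Working session

There is one attempt and no reset: what is moved stays moved. The work goes in short steps, Python scripts to look and compute and a shell command to move; the robot and the scene stay as the last step left them, time stands still between calls to the robot, and variables do not carry over. Pictures are saved under pics/ and viewed, at most 10 in all, crops included, and the job is handed in when it is done.

```bash
mkdir -p pics; ls
python3 - <<'E'
from rig import status,get_image,env
import cv2
for n in("scene","top"):
    g=get_image(n);cv2.imwrite(f"pics/{n}0.png",cv2.cvtColor(g["color"],cv2.COLOR_RGB2BGR))
    print(n,g["vertical_fov"],g["cx"],g["cy"],g["xyz"],g["orientation"])
print(status.observe()["time_s"],env.tcp_to_grasp)
E
```

```text
pics
scene 54.37012294812328 261.253087931043 192.59601351971617 [ 0.05789285 -0.27913043  0.81635544] [[ 0.7575712  -0.46843257  0.4545952 ]
 [-0.65265277 -0.5557459   0.51496685]
 [ 0.01141217 -0.68681688 -0.7267409 ]]
top 42.769823881192025 251.39623630705404 190.27002536706448 [0.435587   0.22350963 1.19885731] [[ 0.01183092 -0.99875473  0.04846671]
 [-0.99986469 -0.01126221  0.01199026]
 [-0.01142949 -0.048602   -0.99875283]]
0.1 0.0187
```

View pics/scene0.png

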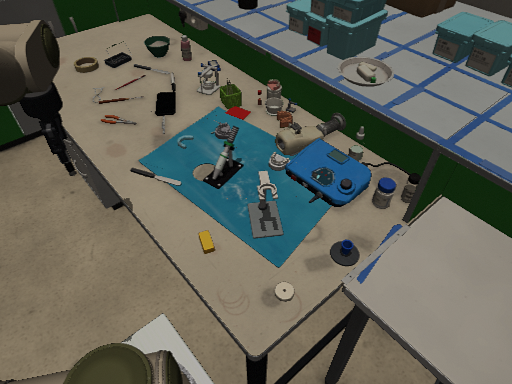

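View pics/top0.png

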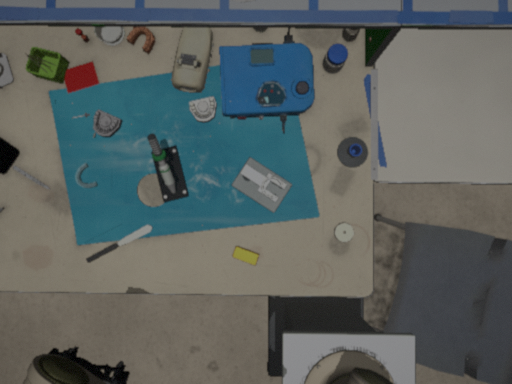

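The handpiece lies on its rest at top (165,165), the hanger is at (262,185) and the blue cup at (352,151). In the scene view they sit at about (225,160), (267,200) and (346,250). I'll enlarge these.

Run:
```python
import cv2,numpy as np
t=cv2.imread("pics/top0.png");s=cv2.imread("pics/scene0.png")
def crop(im,x0,y0,w,h,k):
    c=cv2.resize(im[y0:y0+h,x0:x0+w],None,fx=k,fy=k,interpolation=cv2.INTER_CUBIC)
    c=cv2.convertScaleAbs(c,alpha=1.5)
    for i in range(0,w,10):
        cv2.line(c,(i*k,0),(i*k,4),(0,0,255),1); cv2.putText(c,str(x0+i),(i*k,12),0,.3,(0,0,255),1)
    for i in range(10,h,10):
        cv2.line(c,(0,i*k),(4,i*k),(0,0,255),1); cv2.putText(c,str(y0+i),(5,i*k+3),0,.3,(0,0,255),1)
    return c
a=crop(t,140,125,66,84,6);b=crop(t,226,150,66,66,6);
c=np.zeros((600,800,3),np.uint8)
def put(i,x,y): c[y:y+i.shape[0],x:x+i.shape[1]]=i
put(a,0,0);put(crop(t,226,150,66,66,6)[:300],400,0);put(crop(t,333,132,40,40,5),400,305);put(crop(s,325,230,40,40,4),620,305)
cv2.imwrite("pics/c1.png",c)
d=np.zeros((600,800,3),np.uint8)
def put(i,x,y): d[y:y+i.shape[0],x:x+i.shape[1]]=i
put(crop(s,200,130,46,62,8),0,0);put(crop(s,240,165,50,75,8),390,0)
cv2.imwrite("pics/c2.png",d)
```

```text
(no output)
```

View pics/c1.png

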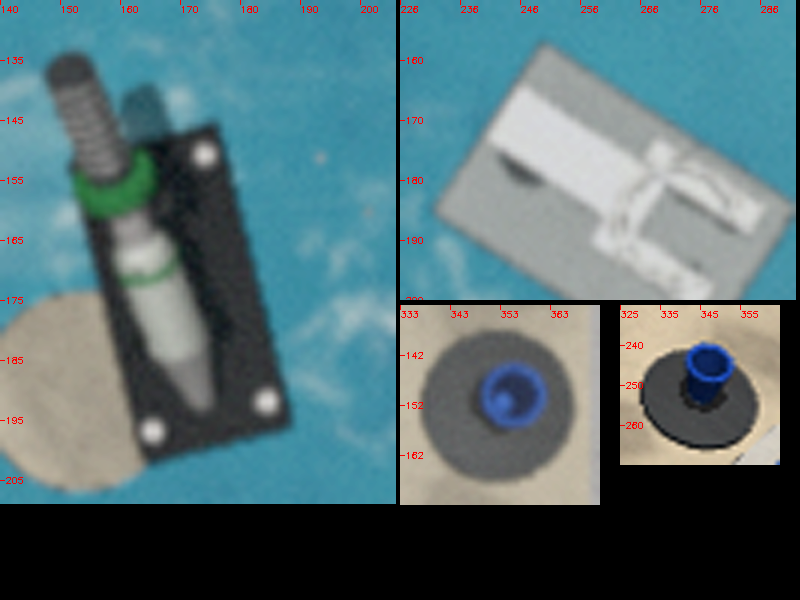

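View pics/c2.png

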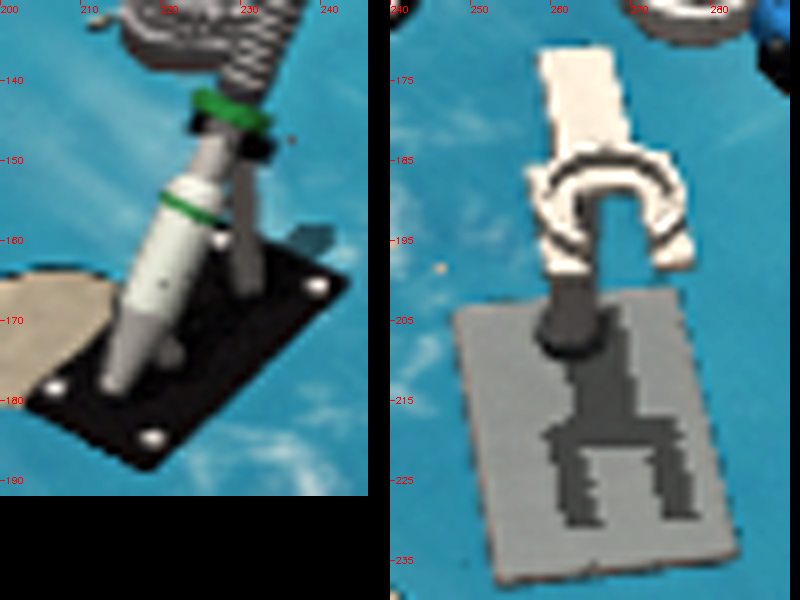

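In the top view the tip is at (173.8,193), the rear at (151.7,136.7), the collar at (159.2,155.5), the cup mouth at (355.6,150.4) and the fork seat near (272.5,187.5). In the scene view the cup mouth is at (347.5,244.5), the fork rim centre near (267.8,191) and the tip at (214,178.5).

```bash
cat > h.py <<'E'
import numpy as np
C={"scene":(54.37012294812328,261.253,192.596,[0.05789285,-0.27913043,0.81635544],[[0.7575712,-0.46843257,0.4545952],[-0.65265277,-0.5557459,0.51496685],[0.01141217,-0.68681688,-0.7267409]]),
"top":(42.769823881192025,251.396,190.270,[0.435587,0.22350963,1.19885731],[[0.01183092,-0.99875473,0.04846671],[-0.99986469,-0.01126221,0.01199026],[-0.01142949,-0.048602,-0.99875283]])}
def px(n,u,v,z):
    f,cx,cy,p,R=C[n];f=192/np.tan(np.radians(f/2));d=np.array(R)@[(u-cx)/f,(v-cy)/f,1];p=np.array(p)
    return p+d*(z-p[2])/d[2]
def proj(n,P):
    f,cx,cy,p,R=C[n];f=192/np.tan(np.radians(f/2));c=(np.atleast_2d(P)-p)@np.array(R);return c[:,:2]/c[:,2:]*f+[cx,cy]
E
python3 - <<'E'
from h import *
np.set_printoptions(precision=4,suppress=True)
for l,n,u,v,z in [("tip","top",173.8,193,.0136),("rear","top",151.7,136.7,.1352),("collar","top",159.2,155.5,.0956),("tip","scene",214,178.5,.0136),("collar","scene",229,144,.0956),
("rb TR","top",176.2,145.8,.006),("rb BR","top",188.5,195.8,.006),("rb BL","top",164.5,202.5,.006),
("cup","top",355.6,150.4,.043),("foot","top",352.4,152,.003),("cup","scene",347.5,244.5,.043),("foot","scene",344.8,253.2,.003),
("rim","top",272.5,187.5,.150),("rim","scene",267.8,191.2,.150),
("hb T","top",250.2,156.7,.008),("hb L","top",231.8,185,.008),("hb R","top",292,184,.008),
("hb sTL","scene",248,204,.008),("hb sTR","scene",275.5,201.5,.008),("hb sBR","scene",283.3,234,.008),("hb sBL","scene",253.5,238,.008),
("forktip1","top",285,187.5,.142),("forktip2","top",276,198.5,.142)]: print(l,n,px(n,u,v,z))
E
```

```text
tip top [0.4844 0.4258 0.0136]
rear top [0.6021 0.4559 0.1352]
collar top [0.5656 0.4466 0.0956]
tip scene [0.4883 0.4278 0.0136]
collar scene [0.5661 0.4474 0.0956]
rb TR top [0.6005 0.4234 0.006 ]
rb BR top [0.4782 0.391  0.006 ]
rb BL top [0.4612 0.4493 0.006 ]
cup top [ 0.5888 -0.0078  0.043 ]
foot top [ 0.5901 -0.008   0.003 ]
cup scene [ 0.5905 -0.0081  0.043 ]
foot scene [ 0.5913 -0.0075  0.003 ]
rim top [0.4929 0.191  0.15  ]
rim scene [0.4901 0.1862 0.15  ]
hb T top [0.5753 0.2417 0.008 ]
hb L top [0.5057 0.2857 0.008 ]
hb R top [0.5097 0.1393 0.008 ]
hb sTL scene [0.5046 0.284  0.008 ]
hb sTR scene [0.572  0.2399 0.008 ]
hb sBR scene [0.5088 0.139  0.008 ]
hb sBL scene [0.4389 0.1807 0.008 ]
forktip1 top [0.4937 0.1638 0.142 ]
forktip2 top [0.4697 0.183  0.142 ]
```

Run:
```python
from h import *
import cv2
from rig import status
s=status.observe();print(s["position"],np.round(s["tool_rot"],3).tolist(),s["ft_force"],s["grip_width"])
a=np.radians(57.6);X=np.array([np.cos(a),np.sin(a),0]);Y=np.array([-X[1],X[0],0])
c0=np.array([.507,.212,0])
seat=c0-.028*X;print(seat)
t=np.linspace(0,2*np.pi,60)
out=[]
for n,x0,y0,w,h,k in(("top",226,150,66,66,6),("scene",240,165,50,75,8)):
    im=cv2.imread(f"pics/{n}0.png");c=cv2.convertScaleAbs(cv2.resize(im[y0:y0+h,x0:x0+w],None,fx=k,fy=k,interpolation=cv2.INTER_CUBIC),alpha=1.4)
    L=lambda P,col,cl=True:cv2.polylines(c,[((proj(n,P)+.5-[x0,y0])*k).astype(int)],cl,col,1)
    circ=lambda r,z:seat+np.outer(np.cos(t)*r,X)+np.outer(np.sin(t)*r,Y)+[0,0,z]
    L(circ(.023,.15),(0,0,255));L(circ(.019,.15),(0,200,255))
    for sg in(1,-1):L(np.array([seat+q*X+sg*.0105*Y+[0,0,.142] for q in(-.035,0)]),(255,0,255),False)
    L(np.array([c0+i*.0625*X+j*.042*Y+[0,0,.008] for i,j in((1,1),(1,-1),(-1,-1),(-1,1))]),(0,255,0))
    out.append(c)
H=max(o.shape[0] for o in out)
cv2.imwrite("pics/ov.png",np.hstack([cv2.copyMakeBorder(o,0,H-o.shape[0],0,0,0) for o in out]))
```

```text
[0.15387253 0.52776926 0.23078635] [[-0.96, 0.28, -0.001], [0.28, 0.96, -0.001], [0.0, -0.001, -1.0]] [ 1.13512687 -0.35718573 -0.14815095] 0.08551879430004898
[0.49199685 0.18835882 0.        ]
```

View pics/ov.png

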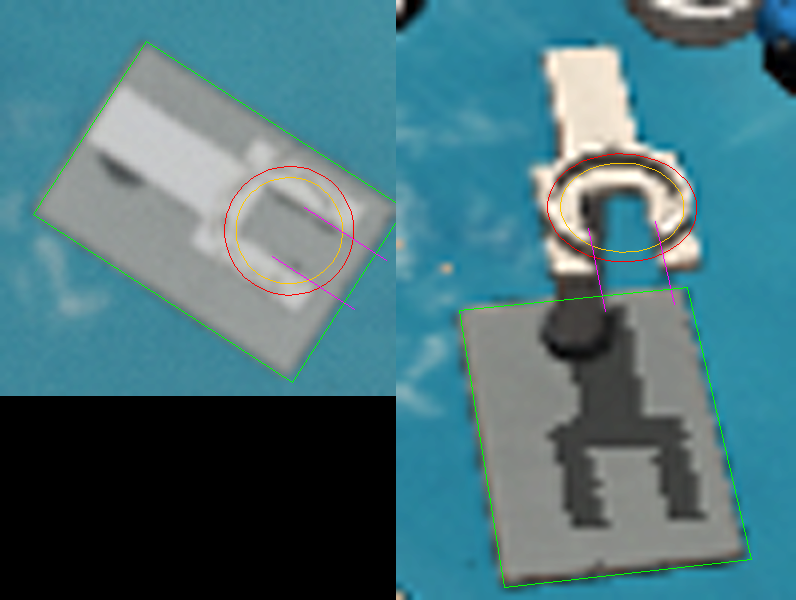

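Base overlay fits in both views, but the fork rim remains 2–5 mm uncertain along the slot. I'll pass over the hanger with the wrist camera on the way.

```bash
python3 -m handwheel '4 -3 2 0 0 4 1; 8 -6 4 0 0 8 1; 12 -9 6 0 0 12 1; 15 -12 8 0 0 16 1; 18 -15 9 0 0 20 1; 21 -18 9 0 0 24 1; 24 -21 9 0 0 28 1; 27 -24 9 0 0 31 1' 60; python3 -m handwheel '2 -2 0 0 0 0 1;4 -2 0 0 0 0 1;4 -2 0 0 0 0 1; 4 -2 0 0 0 0 1'
python3 - <<'E'
from rig import get_image
import cv2,numpy as np,json
g=get_image("wrist");im=cv2.cvtColor(g["color"],cv2.COLOR_RGB2BGR);cv2.imwrite("pics/w0.png",im)
json.dump({k:np.array(g[k]).tolist() for k in("vertical_fov","cx","cy","xyz","orientation")},open("w0.json","w"))
print(open("w0.json").read())
E
```

```text
time_s: 0.77
position: [0.3939, 0.3173, 0.32]
tool_rot: [[-0.966, -0.258, 0.001], [-0.258, 0.966, 0.0], [-0.001, 0.0, -1.0]]
ft_force: [-0.0, 0.5, -0.5]
grip_width: 0.0857
gripper_force: 0.0
time_s: 1.1
position: [0.4332, 0.2986, 0.3188]
tool_rot: [[-0.967, -0.253, -0.002], [-0.253, 0.967, -0.0], [0.002, -0.0, -1.0]]
ft_force: [-0.7, 0.2, -0.3]
grip_width: 0.085
gripper_force: 0.0
{"vertical_fov": 65.70646984690485, "cx": 256.93640565429314, "cy": 193.2612732966553, "xyz": [0.36904872358008833, 0.2816145252877338, 0.46175792507830776], "orientation": [[-0.25277631624989516, 0.9336690860627069, 0.25370489091454546], [0.9675247337085471, 0.24388951554047225, 0.06643638966438158], [0.00015364028385213114, 0.26225930286695676, -0.9649974271750158]]}
```

View pics/w0.png

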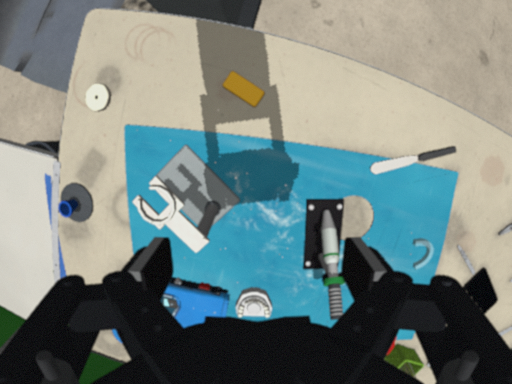

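The wrist view shows the fork ring at about (158,203), the cup at (68,207) and the handpiece from (327,215) to (335,315). I'll overlay the predicted rim, cup and handpiece axis on an enlargement.

```bash
cat >> h.py <<'E'
import json
def wproj(P,f="w0.json"):
    g=json.load(open(f));F=192/np.tan(np.radians(g["vertical_fov"]/2));c=(np.atleast_2d(P)-g["xyz"])@np.array(g["orientation"])
    r=np.hypot(c[:,0],c[:,1]);th=np.arctan2(r,c[:,2]);return c[:,:2]/r[:,None]*(th*F)[:,None]+[g["cx"],g["cy"]]
def wray(u,v,z,f="w0.json"):
    g=json.load(open(f));F=192/np.tan(np.radians(g["vertical_fov"]/2));d=np.array([u-g["cx"],v-g["cy"]]);r=np.hypot(*d)
    k=np.array(g["orientation"])@np.r_[d/r*np.sin(r/F),np.cos(r/F)];p=np.array(g["xyz"]);return p+k*(z-p[2])/k[2]
E
python3 - <<'E'
from h import *
import cv2
a=np.radians(57.6);X=np.array([np.cos(a),np.sin(a),0]);Y=np.array([-X[1],X[0],0])
seat=np.array([.492,.1884,0]);t=np.linspace(0,2*np.pi,60)
im=cv2.imread("pics/w0.png")
def crop(x0,y0,w,h,k,lines):
    c=cv2.resize(im[y0:y0+h,x0:x0+w],None,fx=k,fy=k,interpolation=cv2.INTER_CUBIC)
    for P,col in lines: cv2.polylines(c,[((wproj(P)+.5-[x0,y0])*k).astype(int)],False,col,1)
    for i in range(0,w,10): cv2.putText(c,str(x0+i),(i*k,10),0,.3,(0,0,255),1)
    for i in range(10,h,10): cv2.putText(c,str(y0+i),(0,i*k+3),0,.3,(0,0,255),1)
    return c
ci=lambda o,r,z:np.asarray(o)+np.outer(np.cos(t)*r,[1,0,0])+np.outer(np.sin(t)*r,[0,1,0])+[0,0,z]
A=crop(125,140,70,60+15,8,[(ci(seat,.023,.15),(0,0,255)),(ci(seat,.019,.15),(0,200,255))]+[(np.array([seat+q*X+s*.0105*Y+[0,0,.142] for q in(-.035,0)]),(255,0,255)) for s in(1,-1)])
cup=[.59,-.008,0]
B=crop(50,180,48,48,5,[(ci(cup,.0155,.043),(0,0,255)),(ci(cup,.038,.003),(0,255,0))])
ax=np.array([.968*.7071,.252*.7071,.7071]);tip=np.array([.486,.4265,.0136])
D=crop(300,195,48,70,5,[(np.array([tip,tip+.11*ax]),(0,0,255))])
c=np.zeros((600,800,3),np.uint8);c[:600,:560]=A;c[:240,560:]=B;c[245:595,560:]=D
cv2.imwrite("pics/w0c.png",c)
E
```

```text
(no output)
```

View pics/w0c.png

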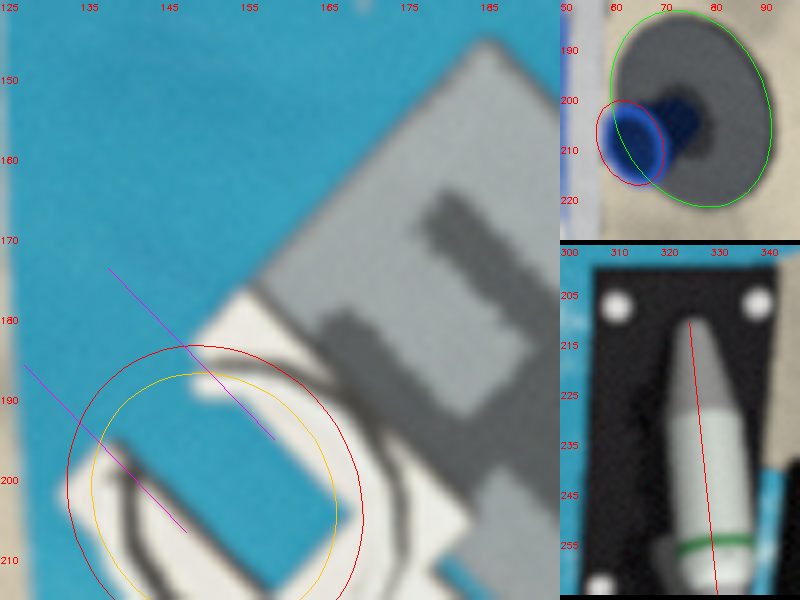

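Run:
```python
from h import *
np.set_printoptions(precision=4,suppress=True)
a=np.radians(57.6);X=np.array([np.cos(a),np.sin(a),0]);Y=np.array([-X[1],X[0],0])
s=np.array([.492,.1884,.15]);p=wproj(s)[0]+[4.2,2.8];q=wray(*p,.15);print("seat w",q,(q-s)@X,(q-s)@Y)
print("top px of q",proj("top",q),"scene",proj("scene",q), "s:",proj("top",s),proj("scene",s))
c=np.array([.59,-.008,.043]);print("cup",wray(*(wproj(c)[0]+[1.1,.2]),.043))
h=np.array([.527,.437,.056]);print("hp",wray(*(wproj(h)[0]+[1,0]),.056))
```

```text
seat w [0.494 0.194 0.15 ] 0.005750353394373055 0.001311346510267591
top px of q [[271.1135 186.9991]] scene [[266.9023 188.7503]] s: [[273.7009 187.9486]] [[267.7894 190.3613]]
cup [ 0.5897 -0.0055  0.043 ]
hp [0.5266 0.4386 0.056 ]
```

```bash
cat > st.py <<'E'
from rig import status
import numpy as np
s=status.observe();R=np.array(s["tool_rot"]);print(round(s["time_s"],2),np.round(s["position"],4),np.round(R,3).tolist(),"grasp",np.round(s["position"]-.0187*R[:,2],4),"ft",np.round(s["ft_force"],1),"grip",round(s["grip_width"],4),"q",np.round(s["q"],0),"v",np.abs(s["qvel"]).max().round(2))
E
python3 st.py
```

```text
1.15 [0.4325 0.299  0.3191] [[-0.967, -0.254, -0.001], [-0.254, 0.967, -0.0], [0.001, 0.0, -1.0]] grasp [0.4325 0.299  0.3378] ft [-0.3 -0.1 -0.6] grip 0.0853 q [ 22.  17.  68.   0.  96. -83.] v 1.19
```

```bash
python3 -m handwheel '1.5 3 -2.5 1.2 -4.8 0 1; 3 6 -5 2.5 -9.7 0 1; 4.5 9 -8 3.8 -14.5 0 1; 6 12 -11 5 -19.4 0 1; 6.8 13.2 -14 5 -19.4 0 1; 6.8 13.2 -16 5 -19.4 0 1; 6.8 13.2 -18 5 -19.4 0 1; 6.8 13.2 -18.3 5 -19.4 0 1' 60 | head -3; python3 st.py
```

```text
time_s: 1.82
position: [0.4981, 0.431, 0.1325]
tool_rot: [[-0.91, -0.256, 0.326], [-0.242, 0.967, 0.083], [-0.336, -0.004, -0.942]]
1.82 [0.4981 0.431  0.1325] [[-0.91, -0.256, 0.326], [-0.242, 0.967, 0.083], [-0.336, -0.004, -0.942]] grasp [0.492  0.4295 0.1501] ft [-0.6  0.2  0.2] grip 0.0852 q [ 33.  31.  79.  -8.  52. -68.] v 1.31
```

```bash
python3 -m handwheel '0.8 0.2 -2 0 0 0 1; 1.6 0.4 -4 0 0 0 1; 2.3 0.6 -6 0 0 0 1; 3 0.8 -7.7 0 0 0 1; 3.5 0.9 -9 0 0 0 1; 3.5 0.9 -9 0 0 0 1; 3.5 0.9 -9 0 0 0 1' | head -3; python3 st.py
python3 - <<'E'
from rig import get_image
import cv2,numpy as np
im=cv2.cvtColor(get_image("wrist")["color"],cv2.COLOR_RGB2BGR)
s=cv2.cvtColor(get_image("scene")["color"],cv2.COLOR_RGB2BGR)[110:210,170:270]
cv2.imwrite("pics/w1.png",np.hstack([im[:384,:500],cv2.resize(s,(288,384-96))[:288] if 0 else cv2.copyMakeBorder(cv2.resize(s,(300,300)),0,84,0,0,0)]))
E
```

```text
time_s: 2.4
position: [0.5356, 0.4402, 0.0471]
tool_rot: [[-0.908, -0.254, 0.332], [-0.24, 0.967, 0.086], [-0.343, -0.002, -0.939]]
2.4 [0.5356 0.4402 0.0471] [[-0.908, -0.254, 0.332], [-0.24, 0.967, 0.086], [-0.343, -0.002, -0.939]] grasp [0.5294 0.4386 0.0647] ft [-1.1  0.4 -0.4] grip 0.0857 q [ 32.  39.  78.  -9.  43. -68.] v 1.5
```

View pics/w1.png

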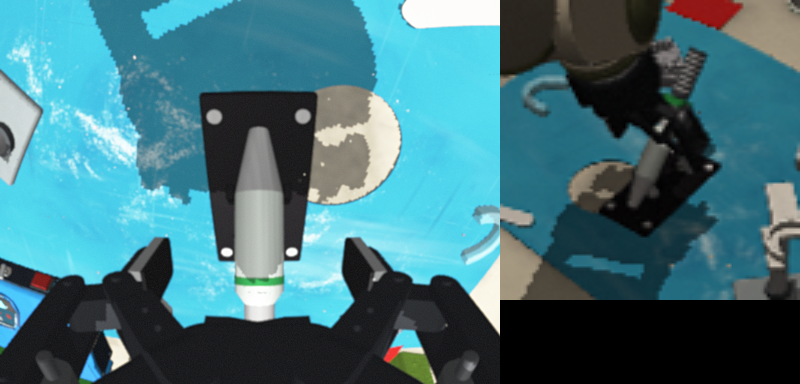

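The wrist view shows the barrel centred at u≈259, midway between the pads at 158 and 358, and the fingers straddling it. I'll close now.

```bash
python3 st.py; python3 -m handwheel '0 0 0 0 0 0 0;0 0 0 0 0 0 0;0 0 0 0 0 0 0;0 0 0 0 0 0 0;0 0 0 0 0 0 0;0 0 0 0 0 0 0;0 0 0 0 0 0 0;0 0 0 0 0 0 0' 70; python3 st.py
```

```text
2.5 [0.5359 0.4404 0.0482] [[-0.908, -0.255, 0.333], [-0.239, 0.967, 0.087], [-0.344, -0.001, -0.939]] grasp [0.5297 0.4388 0.0658] ft [ 0.2 -0.   1.2] grip 0.0855 q [ 32.  39.  78.  -9.  43. -68.] v 0.29
time_s: 3.17
position: [0.5358, 0.44, 0.0469]
tool_rot: [[-0.908, -0.254, 0.332], [-0.239, 0.967, 0.086], [-0.343, -0.001, -0.939]]
ft_force: [-4.0, -0.7, 4.9]
grip_width: 0.0218
gripper_force: 68.5
3.17 [0.5358 0.44   0.0469] [[-0.908, -0.254, 0.332], [-0.239, 0.967, 0.086], [-0.343, -0.001, -0.939]] grasp [0.5295 0.4384 0.0645] ft [-4.  -0.7  4.9] grip 0.0218 q [ 32.  40.  79.  -9.  43. -68.] v 0.1
```

```bash
python3 -m handwheel '0 0 0.5 0 0 0 0;0 0 1.5 0 0 0 0;0 0 3 0 0 0 0;0 0 5 0 0 0 0;0 0 7 0 0 0 0;0 0 9 0 0 0 0;0 0 11 0 0 0 0;0 0 12 0 0 0 0'; python3 -m handwheel '0 0 1 0 0 0 0; 0 0 1 0 0 0 0'>/dev/null
python3 st.py
cat > pic.py <<'E'
import sys,cv2,json,numpy as np
from rig import get_image
for a in sys.argv[1:]:
    n,f=a.split(":");g=get_image(n);cv2.imwrite(f"pics/{f}.png",cv2.cvtColor(g["color"],cv2.COLOR_RGB2BGR))
    json.dump({k:np.array(g[k]).tolist() for k in("vertical_fov","cx","cy","xyz","orientation")},open(f+".json","w"))
E
python3 pic.py scene:s2 wrist:w2
python3 - <<'E'
import cv2,numpy as np
s=cv2.imread("pics/s2.png")[60:210,140:300];w=cv2.imread("pics/w2.png")[60:384,80:430]
cv2.imwrite("pics/m2.png",np.hstack([cv2.resize(s,(448,420)),cv2.resize(w,(350,420))]))
E
```

```text
time_s: 3.83
position: [0.5365, 0.4402, 0.1699]
tool_rot: [[-0.907, -0.254, 0.335], [-0.239, 0.967, 0.087], [-0.346, -0.001, -0.938]]
ft_force: [0.6, -0.6, -1.6]
grip_width: 0.0217
gripper_force: 68.9
4.0 [0.5363 0.4401 0.1785] [[-0.908, -0.254, 0.334], [-0.239, 0.967, 0.087], [-0.345, -0.001, -0.939]] grasp [0.5301 0.4385 0.1961] ft [-0.4 -0.4 -1.3] grip 0.0214 q [ 32.  31.  70.  -7.  60. -70.] v 2.42
```

View pics/m2.png

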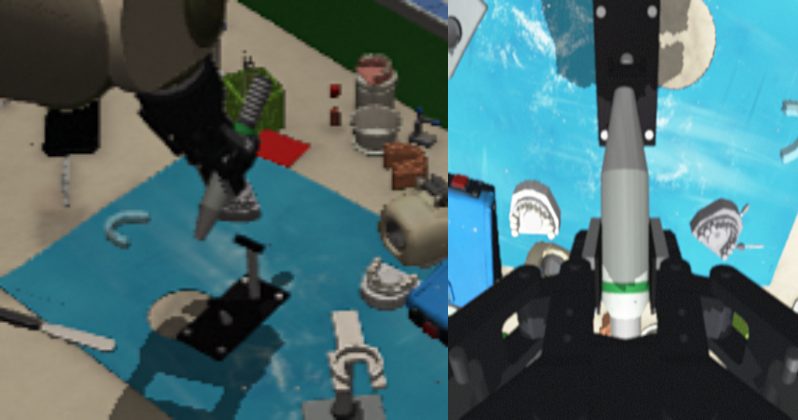

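Picture shows the handpiece clear of the rest and held by its barrel; tip at wrist (257,129.5) and scene (212.5,144.6), collar at scene (228,105.7). I'll work out its slope in the hand.

Run:
```python
from h import *
from scipy.optimize import least_squares
np.set_printoptions(precision=4,suppress=True)
P=np.array([.5363,.4401,.1785]);R=np.array([[-.908,-.254,.334],[-.239,.967,.087],[-.345,-.001,-.939]]);G=P-.0187*R[:,2]
t=R[:,2];y=R[:,1]
def geo(p):
    s,off,th=p  # axial pos at grasp line, offset along tool z, slope
    u=np.array([.968*np.cos(th),.252*np.cos(th),np.sin(th)])
    o=G+off*t;return o-s*u,u
def f(p):
    tip,u=geo(p)
    return np.r_[wproj(tip,"w2.json")[0]-[257,129.5],proj("scene",tip)[0]-[212.5,144.6],proj("scene",tip+.116*u)[0]-[228.2,105.7],(p[1]-.005)*200]
r=least_squares(f,[.06,.0,.78],x_scale=[.01,.01,.1]);print(r.x,np.degrees(r.x[2]),f(r.x),geo(r.x)[0])
```

```text
[0.0641 0.0069 0.7543] 43.21965858890166 [ 0.7437  0.5947 -2.5311  0.4708 -1.0379  1.17    0.3772] [0.4871 0.4273 0.1457]
```

```bash
cat > kin.py <<'E'
import numpy as np
from scipy.optimize import least_squares
from scipy.spatial.transform import Rotation as Ro
def fk(q,k,sg=(1,1)):
    a1,l1,l2,L,h,e,c6=k
    A=Ro.from_euler("ZY",[q[0],q[1]],degrees=True);B=A*Ro.from_euler("Y",q[2],degrees=True)
    p=Ro.from_euler("Z",q[0],degrees=True).apply([a1,0,h])+A.apply([0,0,l1])+B.apply([e,0,l2])
    T=B*Ro.from_euler("ZYZ",[sg[0]*q[3],q[4],sg[1]*q[5]+c6],degrees=True)
    return p+T.apply([0,0,L]),T
D=[([61.404,21.807,74.336,0,83.858,-12.336],[.15387,.52777,.23079],[[-.96,.28,-.001],[.28,.96,-.001],[0,-.001,-1]]),
([22,17,68,0,96,-83],[.4325,.299,.3191],[[-.967,-.254,-.001],[-.254,.967,0],[.001,0,-1]]),
([33,31,79,-8,52,-68],[.4981,.431,.1325],[[-.91,-.256,.326],[-.242,.967,.083],[-.336,-.004,-.942]]),
([32,39,78,-9,43,-68],[.5359,.4404,.0482],[[-.908,-.255,.333],[-.239,.967,.087],[-.344,-.001,-.939]]),
([32,31,70,-7,60,-70],[.5363,.4401,.1785],[[-.908,-.254,.334],[-.239,.967,.087],[-.345,-.001,-.939]])]
def fit(sg):
    def r(k):
        o=[]
        for i,(q,p,R) in enumerate(D):
            x,T=fk(q,k,sg);o+=list((x-p)*100)+list((T.as_matrix()-R).ravel()*5)
        o+=list((np.array(k)[:6]-[0,.4,.4,.25,.35,0])*.3)
        return np.array(o)
    best=min((least_squares(r,[0,.4,.4,.25,.3,0,c]) for c in(0,90,180,270)),key=lambda s:s.cost);return best
if __name__=="__main__":
    np.set_printoptions(precision=3,suppress=True)
    for sg in((1,1),(1,-1),(-1,1),(-1,-1)):
        b=fit(sg);print(sg,b.cost,b.x)
        if b.cost<1:
            for q,p,R in D: print((fk(q,b.x,sg)[0]-p)*1000)
    from rig import status;print(status.observe()["q"])
    from h import *
    # white table corner triangulation
    for (u,v),(m,n) in [((374,182.5),(345,290))]:
        f=lambda P:np.r_[proj("top",P)[0]-[u,v],proj("scene",P)[0]-[m,n]]
        s=least_squares(f,[.5,-.1,.05]);print("corner",s.x,s.fun)
E
python3 kin.py
```

```text
(1, 1) 225.88876718449026 [ 0.043  1.378  0.048 -0.362 -1.155  0.217 90.181]
(1, -1) 299.7721944078957 [  0.043   1.378   0.048  -0.362  -1.155   0.217 320.144]
(-1, 1) 163.62316067968317 [-0.057  0.122  0.538  0.593  0.827  0.076 84.192]
(-1, -1) 240.0681885463831 [ -0.057   0.122   0.538   0.593   0.827   0.076 311.69 ]
[ 31.825  31.398  70.093  -6.813  59.573 -70.439]
corner [ 0.52  -0.069 -0.021] [ 1.109 -1.121 -1.565  0.147]
```

```bash
sed -i 's/a1,l1,l2,L,h,e,c6=k/a1,l1,l2,L,h,e,c6,d1,d4,d5=k/; s/apply(\[a1,0,h\])/apply([a1,d1,h])/; s/\[q\[3\],q/[q[3],q/; s/    return p+T/    p=p+(B*Ro.from_euler("Z",sg[0]*q[3],degrees=True)).apply([0,d4,0])\n    return p+T/; s/\[0,.4,.4,.25,.35,0,c\]/[0,.4,.4,.25,.3,0,c]/; s/\[0,.4,.4,.25,.3,0,c\]/[0,.4,.4,.25,.3,0,c,.05,.05,0]/; s/apply(\[0,0,L\])/apply([0,0,L])+(B*Ro.from_euler("ZY",[sg[0]*q[3],q[4]],degrees=True)).apply([d5,0,0])/; s/b.cost<1:/b.cost<30:/' kin.py
sed -i 's/^def fit/D[4][0][:]=[31.825,31.398,70.093,-6.813,59.573,-70.439]\ndef fit/' kin.py
python3 kin.py
```

```text
(1, 1) 0.21861698293294157 [-0.055  0.543  0.391  0.263  0.143  0.114 90.227  0.147 -0.031 -0.015]
[ 1.138 -0.052 -0.957]
[-0.596  1.131  1.244]
[-1.637 -2.156 -3.608]
[1.012 1.887 2.848]
[ 0.479 -0.168  0.475]
(1, -1) 74.2068700670906 [ -0.055   0.543   0.391   0.263   0.143   0.114 319.964   0.147  -0.031
  -0.015]
(-1, 1) 10.773336773347586 [-0.375  0.909  0.334  0.132 -0.286  0.161 84.257  0.482 -0.377 -0.274]
[18.326  6.122 -0.703]
[  0.152 -11.656  -3.942]
[-19.516  -2.122   4.396]
[ 6.233  6.534 -6.903]
[-7.793 10.39   7.158]
(-1, -1) 87.30111328724382 [ -0.375   0.909   0.334   0.132  -0.286   0.161 -48.467   0.482  -0.377
  -0.274]
[ 31.825  31.398  70.093  -6.813  59.573 -70.439]
corner [ 0.52  -0.069 -0.021] [ 1.109 -1.121 -1.565  0.147]
```

```bash
cat > ik.py <<'E'
from kin import *
np.set_printoptions(precision=1,suppress=True)
K=fit((1,1)).x;lo=[-178,-50,13,-81,10,-165];hi=[178,133,142,261,163,165]
def ik(P,R,q0):
    def r(q):
        x,T=fk(q,K);return np.r_[(x-P)*100,(T.inv()*Ro.from_matrix(R)).as_rotvec()*20]
    s=least_squares(r,np.clip(q0,np.array(lo)+.5,np.array(hi)-.5),bounds=(lo,hi));return s.x,s.cost
if __name__=="__main__":
    R0=np.array([[-.908,-.254,.334],[-.239,.967,.087],[-.345,-.001,-.939]])
    for psi in range(-90,121,15):
        a=psi-14.6;Rz=Ro.from_euler("z",a,degrees=True)
        u=np.array([.252,-.968,0]);best=None
        R=(Rz*Ro.from_rotvec(np.radians(45)*u)).as_matrix()@R0
        for q4 in(-70,-30,30,80,150):
            for q6 in(-120,-40,40,120):
              for q5 in(30,80):
                q,c=ik(np.array([.59,-.007,.0775])+.0117*R[:,2],R,[0,50,90,q4,q5,q6])
                if c<1e-3 and (best is None or abs(q[5])<abs(best[5])): best=q
        print(psi,best)
E
python3 ik.py
```

```text
-90 [  8.   48.6  80.1 -65.7  80.6  38.1]
-75 [  7.1  44.8  90.4 -77.   67.3  40.5]
-60 None
-45 [ -2.3  38.3 108.7 241.8  44.4  57.7]
-30 [-10.9  35.7 114.5 209.   37.8  74.3]
-15 [-20.   33.8 116.7 172.2  35.9  93.8]
0 [-27.7  32.9 116.  138.2  39.2 111.9]
15 [-33.4  33.3 112.8 111.4  46.8 124.5]
30 [-37.   34.7 107.5  91.6  56.7 132.1]
45 [-38.4  37.  100.4  77.1  67.7 136.2]
60 [-38.   40.1  92.   66.2  79.2 138.1]
75 [-36.3  43.6  82.8  57.8  90.9 138.2]
90 [-33.5  47.5  73.3  50.8 102.5 136.8]
105 [-30.1  51.5  63.8  44.4 113.7 133.8]
120 [-26.2  55.3  54.8  37.7 124.3 128.8]
```

```bash
cat > chk.py <<'E'
from ik import *
R0=np.array([[-.908,-.254,.334],[-.239,.967,.087],[-.345,-.001,-.939]])
q=np.array([31.8,31.4,70.1,-6.8,59.6,-70.4])
P0=np.array([.5363,.4401,.1785])
dp=np.array([[0,-3,8],[1.4,-10,0],[1.4,-10,0],[1.4,-10,0],[1.4,-10,0]])/100
P=P0.copy();yaw=0
for k in range(5):
    for j in range(1,9):
        Pn=P+dp[k]*j/8;y=yaw-7*j;R=Ro.from_euler("z",y,degrees=True).as_matrix()@R0
        qn,c=ik(Pn,R,q);dq=np.abs(qn-q).max()
        if j%4==0 or c>1e-3 or dq>12:print(k,j,y,qn,round(c,4),round(dq,1))
        q=qn
    P=P+dp[k];yaw-=56
u=Ro.from_euler("z",-280,degrees=True).apply([.252,-.968,0]);print("tilt axis",np.round(u,3))
for j in range(1,8):
    Rn=Ro.from_rotvec(np.radians(min(45,6.5*j))*u).as_matrix()@R
    qn,c=ik(P,Rn,q);print("t",j,qn,round(c,4),np.abs(qn-q).max().round(1));q=qn
for z in(.15,.0726):
    qn,c=ik(np.array([.59,-.007,z+.0049])+.0117*Rn[:,2],Rn,q);print(qn,c);q=qn
E
python3 chk.py
```

```text
0 4 -28 [ 34.   31.5  64.3 -15.6  70.9 -39.5] 0.0 7.2
0 8 -56 [ 34.8  33.5  54.8 -19.6  86.9 -13.9] 0.0 6.0
1 4 -84 [ 31.   35.1  51.7 -20.   96.6   8.4] 0.0 5.4
1 8 -112 [ 25.7  36.5  48.9 -17.4 105.3  29.7] 0.0 5.3
2 4 -140 [ 19.1  37.   47.2 -12.5 111.9  51.1] 0.0 5.4
2 8 -168 [ 11.6  36.6  47.4  -5.7 115.4  73.1] 0.0 5.5
3 4 -196 [  3.5  35.1  49.5   1.9 115.5  95.1] 0.0 5.5
3 8 -224 [ -4.6  32.7  53.3   9.  112.2 116.5] 0.0 5.3
4 4 -252 [-12.2  29.7  58.1  14.8 106.2 137.2] 0.0 5.1
4 8 -280 [-18.9  26.5  63.3  18.6  98.1 157.5] 0.0 5.1
tilt axis [1.  0.1 0. ]
t 1 [-21.5  27.4  63.   24.3 101.  155.8] 0.0 5.6
t 2 [-23.8  28.6  62.8  29.7 103.9 154.5] 0.0 5.5
t 3 [-26.   29.9  62.8  35.  106.8 153.5] 0.0 5.3
t 4 [-28.   31.3  62.9  40.2 109.6 152.8] 0.0 5.2
t 5 [-29.7  32.9  63.1  45.3 112.4 152.4] 0.0 5.1
t 6 [-31.2  34.6  63.5  50.3 115.1 152.1] 0.0 5.0
t 7 [-32.4  36.3  63.9  54.9 117.6 152.1] 0.0 4.6
[-32.7  42.9  68.8  50.6 110.8 141.9] 1.5027816200500975e-21
[-32.6  48.7  70.4  48.8 106.  136. ] 2.0278540713749827e-21
```

```bash
python3 -m handwheel '0 0 1 0 0 -7 0;0 0 2 0 0 -14 0;0 0 3 0 0 -21 0;0 -0.5 4.5 0 0 -28 0;0 -1 6 0 0 -35 0;0 -1.7 7 0 0 -42 0;0 -2.4 8 0 0 -49 0;0 -3 8 0 0 -56 0' | head -2
for i in 1 2 3; do python3 -m handwheel '0.2 -1.3 0 0 0 -7 0;0.4 -2.5 0 0 0 -14 0;0.5 -3.8 0 0 0 -21 0;0.7 -5 0 0 0 -28 0;0.9 -6.3 0 0 0 -35 0;1 -7.5 0 0 0 -42 0;1.2 -8.8 0 0 0 -49 0;1.4 -10 0 0 0 -56 0' | head -2; done; python3 st.py
```

```text
time_s: 4.77
position: [0.5359, 0.4099, 0.2573]
time_s: 5.43
position: [0.5498, 0.3094, 0.2548]
time_s: 6.1
position: [0.564, 0.2092, 0.2549]
time_s: 6.77
position: [0.578, 0.109, 0.2549]
6.77 [0.578  0.109  0.2549] [[0.816, -0.495, -0.299], [-0.464, -0.869, 0.171], [-0.344, -0.0, -0.939]] grasp [0.5836 0.1058 0.2725] ft [ 0.1 -0.3 -2. ] grip 0.0215 q [ -5.  33.  54.   9. 111. 117.] v 63.57
```

```bash
python3 -m handwheel '0.1 -1.3 0 0 0 -7 0;0.3 -2.7 0 0 0 -14 0;0.4 -4 0 0 0 -21 0;0.5 -5.3 0 0 0 -28 0;0.6 -6.7 0 0 0 -35 0;0.8 -8 0 0 0 -42 0;0.9 -9.3 0 0 0 -49 0;1 -10.6 0 0 0 -49 0' | head -2
python3 -m handwheel '0 0 0 6.3 1.2 0 0;0 0 0 12.6 2.5 0 0;0 0 0 18.9 3.7 0 0;0 0 -1 25.2 5 0 0;0 0 -2 31.5 6.2 0 0;0 0 -3 37.8 7.5 0 0;0 0 -4 44.1 8.7 0 0;0 0 -5 44.1 8.7 0 0' | head -2
python3 -m handwheel '0 0 0 0 0 0 0;0 0 0 0 0 0 0' >/dev/null; python3 st.py; python3 pic.py scene:s3 top:t3 wrist:w3
python3 - <<'E'
from h import *
import cv2
# predicted tip/collar/rear
from rig import status
s=status.observe();R=np.array(s["tool_rot"]);P=np.array(s["position"]);o=P-.0117*R[:,2]
print("axis pt",np.round(o,4))
for n,f in(("scene","s3"),("top","t3")):
    im=cv2.cvtColor(cv2.imread(f"pics/{f}.png"),cv2.COLOR_BGR2HSV)
    m=cv2.inRange(im,(50,120,30),(75,255,200));k,l,st,c=cv2.connectedComponentsWithStats(m)
    pc=proj(n,o+[0,0,.052])[0];print(n,"pred collar",pc,[(c[i].round(1).tolist(),int(st[i][4])) for i in range(1,k) if np.hypot(*(c[i]-pc))<25 and st[i][4]>3])
E
```

```text
time_s: 7.43
position: [0.5872, 0.0029, 0.2556]
time_s: 8.1
position: [0.5875, 0.0025, 0.2021]
8.27 [0.5881 0.004  0.2064] [[0.094, -0.98, -0.178], [-0.415, -0.201, 0.887], [-0.905, -0.009, -0.426]] grasp [ 0.5914 -0.0126  0.2143] ft [-0.2  0.2 -1.4] grip 0.0218 q [-30.  43.  66.  49. 115. 142.] v 2.37
axis pt [ 0.5901 -0.006   0.213 ]
scene pred collar [365.60046943 181.88386797] []
top pred collar [377.95500509 134.63515023] [([375.4, 135.9], 58)]
```

Run:
```python
from h import *
import cv2
t=np.linspace(0,2*np.pi,40);o=np.array([.5901,-.006,.213])
ring=lambda s:o+np.c_[.016*np.cos(t),.016*np.sin(t),0*t+s-.064]
for n,f in(("scene","s3"),("top","t3")):
    im=cv2.cvtColor(cv2.imread(f"pics/{f}.png"),cv2.COLOR_BGR2HSV)
    p=np.vstack([proj(n,ring(.112)),proj(n,ring(.120))]);print(n,"pred",p.min(0).round(1),p.max(0).round(1))
    m=cv2.inRange(im,(45,90,20),(85,255,255));x,y=p.mean(0).astype(int);w=m[y-22:y+22,x-22:x+22]
    v,u=np.nonzero(w);print(len(u),u.min()+x-22,v.min()+y-22,u.max()+x-22,v.max()+y-22)
    if n=="top":
        for r in w[8:36:1]:print("".join(".#"[int(q>0)] for q in r))
```

```text
scene pred [357.5 175.2] [373.8 188.7]Traceback (most recent call last):
  File "<stdin>", line 9, in <module>
    return umr_minimum(a, axis, None, out, keepdims, initial, where)
ValueError: zero-size array to reduction operation minimum which has no identity
```

Run:
```python
from h import *
import cv2
t=np.linspace(0,2*np.pi,40);o=np.array([.5901,-.006,.213])
ring=lambda s:o+np.c_[.016*np.cos(t),.016*np.sin(t),0*t+s-.064]
im=cv2.cvtColor(cv2.imread("pics/t3.png"),cv2.COLOR_BGR2HSV)
p=np.vstack([proj("top",ring(.112)),proj("top",ring(.120))]);print("pred",p.min(0).round(1),p.max(0).round(1))
m=cv2.inRange(im,(45,90,20),(85,255,255));print("origin 356,114")
for r in m[114:156,356:400]:
    if r.any():print("".join(".#"[int(q>0)] for q in r))
v,u=np.nonzero(m[114:156,356:400]);print(u.min()+356,v.min()+114,u.max()+356,v.max()+114)
```

```text
pred [369.1 126. ] [386.9 143.2]
origin 356,114
....................#####...................
...................#####....................
..................####......................
.................####.......................
.................###........................
................####........................
...............####.........................
...............####.........................
...............####.........................
...............#####........................
...............#####........................
................#####........##.............
................######.....####.............
.................#############..............
..................###########...............
...................########.................
371 127 386 142
```

```bash
python3 -m handwheel '0 0 -2 0 0 0 0;0 0 -4.5 0 0 0 0;0 0 -7 0 0 0 0;0 0 -9 0 0 0 0;0 0 -10.5 0 0 0 0;0 0 -11.5 0 0 0 0;0 0 -12 0 0 0 0;0 0 -12 0 0 0 0' | grep -E "posi|ft_"; python3 -m handwheel '0 0 0 0 0 0 0;0 0 0 0 0 0 0;0 0 0 0 0 0 0;0 0 -.2 0 0 0 0' | grep -E "posi|ft_"; python3 -m handwheel '0 0 -.3 0 0 0 0;0 0 -.5 0 0 0 0;0 0 -.5 0 0 0 0' | grep -E "posi|ft_"
```

```text
position: [0.588, 0.004, 0.0864]
ft_force: [0.0, -0.3, -1.9]
position: [0.5881, 0.0038, 0.0854]
ft_force: [-0.2, 0.0, -1.7]
position: [0.5877, 0.0039, 0.079]
ft_force: [-0.2, -0.9, -2.0]
```

```bash
for i in 1 2 3; do python3 -m handwheel '0 0 -.1 0 0 0 0;0 0 -.2 0 0 0 0;0 0 -.2 0 0 0 0' | grep -E "posi|ft_"; done
```

```text
position: [0.5878, 0.0039, 0.0773]
ft_force: [-0.2, -0.1, -1.9]
position: [0.5878, 0.004, 0.0754]
ft_force: [-1.1, 0.6, -2.3]
position: [0.5879, 0.0041, 0.0736]
ft_force: [1.7, 2.9, 0.1]
```

```bash
for i in 1 2; do python3 -m handwheel '0 0 -.1 0 0 0 0;0 0 -.1 0 0 0 0;0 0 -.1 0 0 0 0' | grep -E "posi|ft_"; done
```

```text
position: [0.588, 0.0042, 0.0728]
ft_force: [1.7, 3.8, 2.2]
position: [0.588, 0.0042, 0.0723]
ft_force: [1.5, 3.6, 5.9]
```

```bash
python3 -m handwheel '0 0 0 0 0 0 .3;0 0 0 0 0 0 .6;0 0 0 0 0 0 1;0 0 0 0 0 0 1;0 0 0 0 0 0 1;0 0 0 0 0 0 1;0 0 0 0 0 0 1;0 0 0 0 0 0 1' | grep -E "ft_|width"; python3 -m handwheel '.2 -1 .5 0 0 0 1;.5 -2.7 1.3 0 0 0 1;1 -5.3 2.5 0 0 0 1;1.5 -8 3.8 0 0 0 1;2 -10.6 5.1 0 0 0 1;2.5 -13.3 6.4 0 0 0 1;2.5 -13.3 9 0 0 0 1;2.5 -13.3 12 0 0 0 1' | grep -E "time|posi|ft_"
python3 pic.py top:t4 scene:s4; python3 st.py
python3 - <<'E'
from h import *
import cv2
for n,f in(("top","t4"),("scene","s4")):
    im=cv2.cvtColor(cv2.imread(f"pics/{f}.png"),cv2.COLOR_BGR2HSV);o=np.array([.59,-.006,0])
    t=np.linspace(0,2*np.pi,40);ring=lambda z:o+np.c_[.016*np.cos(t),.016*np.sin(t),0*t+z]
    p=np.vstack([proj(n,ring(.1255)),proj(n,ring(.1335))]);print(n,"pred",p.min(0).round(1),p.max(0).round(1),"rear",proj(n,o+[0,0,.1855])[0].round(1))
    m=cv2.inRange(im,(45,90,20),(85,255,255));a=p.min(0).astype(int)-8;b=p.max(0).astype(int)+8
    v,u=np.nonzero(m[a[1]:b[1],a[0]:b[0]]);print(len(u),(u.min()+a[0],v.min()+a[1],u.max()+a[0]+1,v.max()+a[1]+1) if len(u) else "")
E
```

```text
ft_force: [0.3, -0.1, -0.5]
grip_width: 0.0853
time_s: 12.25
position: [0.6126, -0.1314, 0.1913]
ft_force: [1.3, -0.7, -1.3]
12.35 [ 0.6134 -0.1307  0.196 ] [[0.098, -0.98, -0.174], [-0.417, -0.199, 0.887], [-0.903, -0.014, -0.429]] grasp [ 0.6166 -0.1473  0.2041] ft [-0.4  0.6  0.7] grip 0.0856 q [-38.  50.  50.  48. 126. 142.] v 4.22
top pred [355.  137.2] [370.5 152.2] rear [368.5 140.9]
64 (np.int64(356), np.int64(139), np.int64(369), np.int64(152))
scene pred [346.1 216.3] [360.5 229. ] rear [358.  206.9]
78 (np.int64(346), np.int64(218), np.int64(361), np.int64(236))
```

```bash
python3 -m handwheel '0 0 2 -6.8 -1.3 0 1;0 0 4 -13.7 -2.7 0 1;0 0 6 -20.5 -4 0 1;0 0 8 -27.3 -5.4 0 1;0 0 10 -34.2 -6.7 0 1;0 0 11 -41 -8 0 1;0 0 11 -47.8 -9.4 0 1;0 0 11 -54.7 -10.7 0 1' | grep -E "posi|ft_"
python3 -m handwheel '0 0 0 -6.8 -1.3 0 1;0 0 0 -8.7 -1.8 0 1;0 0 0 -8.7 -1.8 0 1' | grep -E "posi|ft_"; python3 st.py
```

```text
position: [0.6128, -0.1301, 0.3032]
ft_force: [1.0, 0.7, -0.3]
position: [0.6125, -0.1276, 0.3025]
ft_force: [0.2, 0.3, 0.8]
13.27 [ 0.6125 -0.1276  0.3025] [[0.205, -0.979, -0.002], [-0.979, -0.205, 0.004], [-0.005, 0.001, -1.0]] grasp [ 0.6125 -0.1277  0.3212] ft [0.2 0.3 0.8] grip 0.0855 q [-23.  28.  53.   0. 100. 146.] v 3.3
```

```bash
python3 -m handwheel '-.3 1.5 0 0 0 7 1;-.6 3 0 0 0 14 1;-.9 4.6 0 0 0 21 1;-1.2 6.2 0 0 0 28 1;-1.5 7.8 0 0 0 35 1;-1.8 9.4 0 0 0 42 1;-2.1 11 0 0 0 49 1;-2.4 12.5 0 0 0 56 1' | grep -E "posi|ft_"
python3 -m handwheel '0 0 0 0 0 7 1;0 0 0 0 0 14 1;0 0 0 0 0 21 1;0 0 0 0 0 28 1;0 0 0 0 0 28 1' | grep -E "posi|ft_"; python3 st.py; python3 pic.py wrist:w4
python3 - <<'E'
from h import *
for x in ([.59,-.006,.1855],[.59,-.006,.1295]): print(wproj(np.array(x),"w4.json"))
E
```

```text
position: [0.5888, -0.0042, 0.301]
ft_force: [0.7, 0.4, -0.1]
position: [0.589, -0.0049, 0.301]
ft_force: [0.2, -0.0, -0.1]
14.35 [ 0.589  -0.0049  0.301 ] [[0.995, 0.102, -0.008], [0.102, -0.995, -0.001], [-0.008, -0.0, -1.0]] grasp [ 0.5891 -0.0049  0.3197] ft [ 0.2 -0.  -0.1] grip 0.0855 q [-12.  24.  59.  -0.  97.  72.] v 12.33
[[258.21231272 187.15600233]]
[[258.00698764 174.09395194]]
```

Run:
```python
from h import *
import cv2
t=np.linspace(0,2*np.pi,60);o=np.array([.59,-.006,0]);ring=lambda z:o+np.c_[.016*np.cos(t),.016*np.sin(t),0*t+z]
p=np.vstack([wproj(ring(.1255),"w4.json"),wproj(ring(.1335),"w4.json")]);print("pred",p.min(0).round(1),p.max(0).round(1))
im=cv2.cvtColor(cv2.imread("pics/w4.png"),cv2.COLOR_BGR2HSV);m=cv2.inRange(im,(45,90,20),(85,255,255))
k,l,st,c=cv2.connectedComponentsWithStats(m)
print([(st[i].tolist()) for i in range(1,k) if st[i][4]>20])
print((wproj(o+[.001,0,.13],"w4.json")-wproj(o+[0,0,.13],"w4.json")).round(2),(wproj(o+[0,.001,.13],"w4.json")-wproj(o+[0,0,.13],"w4.json")).round(2))
```

```text
pred [243.  158.9] [273.  189.4]
[[295, 0, 6, 14, 35], [244, 159, 29, 22, 278]]
[[ 0.1 -0.9]] [[-0.92 -0.09]]
```

```bash
python3 -m handwheel '.1 -.15 -2 0 0 0 1;.1 -.15 -5 0 0 0 1;.1 -.15 -8 0 0 0 1;.1 -.15 -11 0 0 0 1;.1 -.15 -13.5 0 0 0 1;.1 -.15 -15 0 0 0 1;.1 -.15 -15.6 0 0 0 1;.1 -.15 -15.6 0 0 0 1' | grep -E "posi|ft_"
python3 -m handwheel '0 0 0 0 0 0 0.5;0 0 0 0 0 0 .4;0 0 0 0 0 0 .3;0 0 0 0 0 0 .2;0 0 0 0 0 0 0;0 0 0 0 0 0 0;0 0 0 0 0 0 0;0 0 0 0 0 0 0' 50 | grep -E "posi|ft_|grip"; python3 st.py
```

```text
position: [0.5895, -0.0059, 0.1442]
ft_force: [0.1, -0.6, 1.4]
position: [0.5901, -0.0058, 0.1461]
ft_force: [-0.3, -1.2, 4.9]
grip_width: 0.0176
gripper_force: 48.9
15.73 [ 0.5901 -0.0058  0.1461] [[0.995, 0.099, -0.005], [0.099, -0.995, -0.003], [-0.005, 0.002, -1.0]] grasp [ 0.5902 -0.0058  0.1648] ft [-0.3 -1.2  4.9] grip 0.0176 q [-12.  30.  75.  -0.  75.  72.] v 0.09
```

```bash
python3 -m handwheel '0 0 .3 0 0 0 0;0 0 1 0 0 0 0;0 0 2 0 0 0 0;0 0 3.2 0 0 0 0;0 0 4.5 0 0 0 0;0 0 5.5 0 0 0 0;0 0 5.5 0 0 0 0;0 0 5.5 0 0 0 0' 65 | grep -E "posi|ft_|grip"
python3 -m handwheel '-1 1 0 0 0 0 0;-3 3 0 0 0 0 0;-5 5 0 0 0 0 0;-7.5 7.5 0 0 0 0 0;-10 10 0 0 0 0 0;-12 12 0 0 0 0 0;-13.2 13.2 0 0 0 0 0;-13.6 13.6 0 0 0 0 0' | grep -E "posi|ft_|grip"
python3 -m handwheel '0 0 0 0 0 0 0;0 0 0 0 0 0 0;0 0 0 0 0 0 0' >/dev/null; python3 st.py; python3 pic.py scene:s5 top:t5 wrist:w5
python3 - <<'E'
from h import *
import cv2
from rig import status
P=np.array(status.observe()["position"])
t=np.linspace(0,2*np.pi,60);o=np.array([P[0],P[1],0]);zc=P[2]-.0206;ring=lambda z:o+np.c_[.016*np.cos(t),.016*np.sin(t),0*t+z]
for n,f in(("scene","s5"),("top","t5"),("w","w5")):
    pj=(lambda Q:wproj(Q,"w5.json")) if n=="w" else (lambda Q:proj(n,Q))
    p=np.vstack([pj(ring(zc)),pj(ring(zc+.008))]);print(n,"pred",p.min(0).round(1),p.max(0).round(1),"tip",pj(o+[0,0,zc-.112])[0].round(1))
    im=cv2.cvtColor(cv2.imread(f"pics/{f}.png"),cv2.COLOR_BGR2HSV);m=cv2.inRange(im,(45,90,20),(85,255,255))
    k,l,st,c=cv2.connectedComponentsWithStats(m);print([st[i].tolist() for i in range(1,k) if st[i][4]>8 and np.hypot(*(c[i]-p.mean(0)))<40])
a=cv2.imread("pics/s5.png")[120:270,220:370];b=cv2.imread("pics/t5.png")[120:240,220:370]
E
```

```text
position: [0.5899, -0.0055, 0.2009]
ft_force: [0.3, 0.1, -2.2]
grip_width: 0.0176
gripper_force: 63.6
position: [0.4516, 0.132, 0.2001]
ft_force: [0.6, -0.4, -1.8]
grip_width: 0.0174
gripper_force: 63.7
17.32 [0.4547 0.1297 0.2002] [[0.995, 0.098, -0.006], [0.098, -0.995, -0.002], [-0.006, 0.002, -1.0]] grasp [0.4548 0.1297 0.2189] ft [-0.   0.5 -1.9] grip 0.0174 q [ 2. 16. 89. -0. 76. 86.] v 0.28
scene pred [265.8 195.7] [279.9 208.5] tip [271.2 233.1]
[[267, 198, 13, 11, 72], [268, 215, 9, 3, 10]]
top pred [294.6 197.7] [310.4 213.3] tip [297.8 206.4]
[]
w pred [228.4 203.5] [284.7 259.4] tip [256.5 183.9]
[[257, 192, 8, 2, 9], [231, 204, 53, 27, 825]]
```

```bash
python3 -m handwheel '0 0 -.5 0 0 0 0;0 0 -1.3 0 0 0 0;0 0 -2 0 0 0 0;0 0 -2.2 0 0 0 0;0.1 .1 -2.2 0 0 0 0;.4 .6 -2.2 0 0 0 0;.8 1.2 -2.2 0 0 0 0;1.2 1.8 -2.2 0 0 0 0' | grep -E "posi|ft_"
python3 -m handwheel '.3 .5 0 0 0 0 0;.6 1 0 0 0 0 0;.9 1.5 0 0 0 0 0;1.2 2 0 0 0 0 0;1.5 2.5 0 0 0 0 0;1.5 2.5 0 0 0 0 0' | grep -E "posi|ft_"; python3 st.py
```

```text
position: [0.4665, 0.1491, 0.1788]
ft_force: [-0.3, -0.1, -1.8]
position: [0.4813, 0.1742, 0.1785]
ft_force: [-0.6, -0.2, -2.2]
18.63 [0.4813 0.1742 0.1785] [[0.995, 0.1, -0.006], [0.1, -0.995, -0.002], [-0.006, 0.001, -1.0]] grasp [0.4815 0.1743 0.1972] ft [-0.6 -0.2 -2.2] grip 0.0175 q [ 7. 21. 85. -0. 74. 91.] v 1.29
```

Already well inside the slot without contact. I'll go the rest of the way, then use the last picture before lowering.

```bash
python3 -m handwheel '.3 .5 0 0 0 0 0;.6 .9 0 0 0 0 0;.9 1.4 0 0 0 0 0;1.2 1.9 0 0 0 0 0;1.25 1.95 0 0 0 0 0;1.25 1.95 0 0 0 0 0;1.25 1.95 0 0 0 0 0' | grep -E "posi|ft_"; python3 st.py; python3 pic.py scene:s6 wrist:w6 top:t6
python3 - <<'E'
import cv2,numpy as np
a=cv2.resize(cv2.imread("pics/s6.png")[160:235,235:310],(400,400),interpolation=cv2.INTER_CUBIC);b=cv2.resize(cv2.imread("pics/w6.png")[160:320,180:340],(400,400),interpolation=cv2.INTER_CUBIC)
cv2.imwrite("pics/m6.png",cv2.convertScaleAbs(np.hstack([a,b]),alpha=1.2))
E
```

```text
position: [0.4933, 0.1929, 0.1784]
ft_force: [-0.4, -0.3, -1.8]
19.22 [0.4933 0.1929 0.1784] [[0.995, 0.099, -0.006], [0.099, -0.995, -0.002], [-0.007, 0.002, -1.0]] grasp [0.4934 0.1929 0.1971] ft [-0.4 -0.3 -1.8] grip 0.0174 q [ 9. 23. 82. -0. 75. 93.] v 0.28
```

View pics/m6.png

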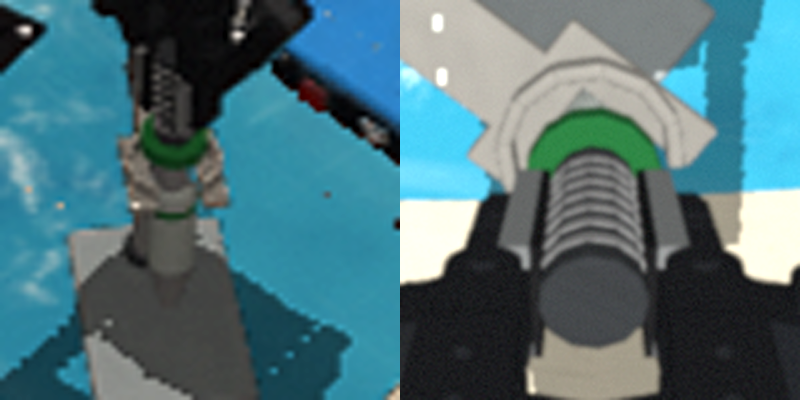

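In the picture the neck is inside the slot and the collar is above the rim. In the wrist view the collar spans u 528–660, the rim outer edge 510–685 with its top at v≈57, and the inner edge top is at 72. I'll check the centring numerically.

Run:
```python
from h import *
t=np.linspace(0,2*np.pi,120);s=np.array([.494,.1935,0])
d=lambda p:((p-[180,160])*2.5+[400,0]).round(0)
for r,z in((.023,.150),(.019,.150),(.023,.142)):
    p=d(wproj(s+np.c_[r*np.cos(t),r*np.sin(t),0*t+z],"w6.json"));print(r,z,p.min(0),p.max(0))
c=np.array([.4933,.1929,0])
for z in(.1578,.1658):
    p=d(wproj(c+np.c_[.016*np.cos(t),.016*np.sin(t),0*t+z],"w6.json"));print("collar",z,p.min(0),p.max(0))
print("per mm",d(wproj(s+[.001,0,.15],"w6.json"))-d(wproj(s+[0,0,.15],"w6.json")),d(wproj(s+[0,.001,.15],"w6.json"))-d(wproj(s+[0,0,.15],"w6.json")))
```

```text
0.023 0.15 [496.  67.] [682. 240.]
0.019 0.15 [512.  83.] [666. 226.]
0.023 0.142 [500.  59.] [679. 226.]
collar 0.1578 [524. 108.] [659. 232.]
collar 0.1658 [521. 119.] [662. 248.]
per mm [[ 1. -3.]] [[-4.  0.]]
```

```bash
python3 -m handwheel '0.05 -.08 0 0 0 0 0;.05 -.08 -.2 0 0 0 0;.05 -.08 -.4 0 0 0 0;.05 -.08 -.6 0 0 0 0;.05 -.08 -.6 0 0 0 0' | grep -E "posi|ft_"; for i in 1 2; do python3 -m handwheel '0 0 -.1 0 0 0 0;0 0 -.2 0 0 0 0;0 0 -.2 0 0 0 0' | grep -E "posi|ft_";done
```

```text
position: [0.4936, 0.192, 0.172]
ft_force: [0.0, 0.4, -2.2]
position: [0.4938, 0.1921, 0.1703]
ft_force: [0.1, -0.1, -1.4]
position: [0.4938, 0.1921, 0.1683]
ft_force: [0.6, 0.2, -2.2]
```

```bash
for i in 1 2 3; do python3 -m handwheel '0 0 -.1 0 0 0 0;0 0 -.2 0 0 0 0;0 0 -.2 0 0 0 0' | grep -E "posi|ft_";done
```

```text
position: [0.4938, 0.1921, 0.1663]
ft_force: [0.4, 0.5, -1.7]
position: [0.4938, 0.1921, 0.1643]
ft_force: [-0.4, -0.1, -2.3]
position: [0.494, 0.1921, 0.1633]
ft_force: [-2.4, -1.1, 5.4]
```

```bash
python3 -m handwheel '0 0 0 0 0 0 .25;0 0 0 0 0 0 .4;0 0 0 0 0 0 .6;0 0 0 0 0 0 1;0 0 0 0 0 0 1;0 0 0 0 0 0 1;0 0 0 0 0 0 1;0 0 0 0 0 0 1' | grep -E "ft_|width"; python3 -m handwheel '0 0 .5 0 0 0 1;0 0 1.5 0 0 0 1;0 0 3 0 0 0 1;0 0 5 0 0 0 1;0 0 8 0 0 0 1;0 0 11 0 0 0 1;0 0 13 0 0 0 1;-3 0 15 0 0 0 1'|grep -E "posi|ft_"
python3 -m handwheel '-4 0 0 0 0 0 1;-8 2 0 0 0 0 1;-12 4 0 0 0 0 1;-14 6 0 0 0 0 1;-14 8 0 0 0 0 1;-14 10 0 0 0 0 1;-14 10 0 0 0 0 1;-14 10 0 0 0 0 1'|grep -E "time|posi|ft_"
python3 pic.py scene:s7 top:t7
python3 - <<'E'
from h import *
import cv2
t=np.linspace(0,2*np.pi,60);o=np.array([.494,.1925,0])
ring=lambda r,z:o+np.c_[r*np.cos(t),r*np.sin(t),0*t+z]
for n,f in(("scene","s7"),("top","t7")):
    p=np.vstack([proj(n,ring(.016,.142)),proj(n,ring(.016,.150))]);print(n,"pred collar",p.min(0).round(1),p.max(0).round(1),"rear",proj(n,ring(.0095,.202)).min(0).round(1),proj(n,ring(.0095,.202)).max(0).round(1),"tip",proj(n,o+[0,0,.03])[0].round(1))
    im=cv2.imread(f"pics/{f}.png");m=cv2.inRange(cv2.cvtColor(im,cv2.COLOR_BGR2HSV),(45,90,20),(85,255,255))
    k,l,st,c=cv2.connectedComponentsWithStats(m);print([st[i].tolist() for i in range(1,k) if st[i][4]>5 and np.hypot(*(c[i]-p.mean(0)))<40])
    if n=="top":
        g=cv2.cvtColor(im,cv2.COLOR_BGR2GRAY);print(g[172:198,258:288])
E
```

```text
ft_force: [-0.1, 0.5, 0.2]
grip_width: 0.0859
position: [0.4664, 0.1917, 0.3134]
ft_force: [-0.2, -0.4, -0.3]
time_s: 23.03
position: [0.3236, 0.2925, 0.3127]
ft_force: [0.0, -0.5, 0.2]
scene pred collar [260.8 184.5] [273.8 196. ] rear [263.8 171.1] [271.8 176.7] tip [266.3 219.8]
[[262, 186, 12, 10, 63], [263, 202, 8, 3, 9]]
top pred collar [264.3 179.5] [279.3 194.6] rear [267.9 180.9] [277.2 190.2] tip [270.3 189.8]
[[266, 181, 14, 13, 50]]
[[135 121 113 111 109 110 110 111 110 110 114 115 109 107 103  94  88  85
   87  85  86  87  85  85  87  87  88  87  87  87]
 [145 139 129 119 111 110 111 110 110 110 123 130 118 110 112 107  96  85
   82  83  84  87  85  85  87  84  86  85  86  87]
 [148 147 143 135 123 116 112 107 109 121 139 144 137 123 117 110 106  95
   91  88  83  84  85  86  84  83  87  85  86  86]
 [148 148 147 145 140 131 120 112 114 132 146 148 144 131 120 109 107 107
  107 100  92  87  83  83  82  84  86  87  88  85]
 [147 148 145 147 145 145 139 126 120 133 143 146 143 128 118 115 116 117
  111 106 105  96  87  81  82  84  83  85  84  87]
 [147 148 147 148 148 148 
[... 1899 characters left out ...]
100  96  96  95  96  97
  100  99 100 110 115 114 113 113 114 111 101  88]
 [113 111 110 113 121 127 134 138 141 139 134 120 110 109  99  98  91  92
  102 110 110 113 113 115 116 115 112 105  94  85]
 [111 112 111 109 112 111 119 131 138 139 138 136 130 127 116 114 103  88
  103 111 112 113 115 115 115 114 110  99  86  85]
 [112 114 112 112 112 109 109 117 129 128 130 136 137 134 134 137 133 112
  110 110 112 114 115 115 116 112 103  91  86  88]
 [110 111 112 111 110 113 113 112 118 125 129 136 134 125 129 141 143 136
  128 117 112 113 114 114 111 105  92  85  86  87]
 [111 111 112 113 113 115 114 111 112 112 109 123 133 127 130 139 145 137
  135 133 118 114 115 115 108  91  84  85  89  87]]
```

```bash
python3 -m handwheel '0 0 0 0 0 0 1;0 0 0 0 0 0 1;0 0 0 0 0 0 1;0 0 0 0 0 0 1' | head -1; python3 -c "
from rig import env
print(env.close_job())"
```

```text
time_s: 23.47
the job is handed in; nothing more can be done
None
```

The handpiece stood by itself in the drain cup, then I hung it in the fork by its rear end. The last camera check shows the collar home inside the rim and hanging straight; I handed the job in at 23.5 s with the gripper clear, and no verdict came back.

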